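# Prop the slumped chopping board steeply against the tiles and block its foot

## Task

The wet chopping board has slid down the tiled splash wall and lies back much too far. Without lifting it off the counter, push its foot in until it stands steeply against the tiles, leaning back about 15 degrees from upright and square to the wall, and gently set the cast-iron grill press down flat on the counter, snug against the middle of the board's foot, so that the foot cannot slide out. Leave the bowl, the oil bottle and the knife where they are.

Things in the scene. Friction and masses are not known exactly. Their poses are not given: they have to be found in the camera images.
- splash: Low wall faced with white tiles, fixed on the counter: 480 mm long, 220 mm high (plus a 6 mm metal cap), 70 mm thick. Origin: counter level, middle of the tiled face that the board leans on. x runs along the face, y points straight out of the face over the free counter, z up; the wall's body lies at negative y.
- board_mid (a point): Centre of the loose beech chopping board: 200 mm long (foot to head), 160 wide, 24 thick, about 0.5 kg, hand slot near the head. It starts leaning back 40 degrees from upright, held by friction, head on the tiles; pushing its foot along the counter to the wall makes its head climb. z runs up the board (its angle to vertical is the lean), x along its width and the wall, y out of its room-side face.
- board_foot (a point): Middle of the board's lower edge on the side away from the tiles, where pushers meet it. The board stands on its other lower edge (24 mm along the board's -y), so this one is off the counter: about 15 mm at 40 degrees, 6 mm at 15 degrees. Same axes as board_mid.
- board_head (a point): Middle of the board's upper edge on the side that touches the tiles (200 mm up the board, at its back face). Same axes as board_mid.
- press_grip (a point): Middle of the handle of the loose grill press: round black cast-iron plate, 120 mm across, 12 to 14 mm thick, about 0.85 kg. The handle, a level dark wooden bar 24 mm thick and 92 mm long, runs along x on two 10 mm posts 34 mm either side of its middle. This point is right over the plate's centre, 58 mm above its underside; 32 mm free between handle and plate. z up.
- bowl: White bowl, 124 mm across, 55 mm high, loose. Origin at the centre of its underside. It and the press may stand in either of two places. Leave alone.
- oil: Amber oil bottle, 68 mm across, 235 mm high, loose, by the far end of the splash wall. Origin at the centre of its underside. Leave alone.
- knife: Kitchen knife with an orange handle, 270 mm long, lying flat along its x. Origin near its middle, at its underside. Leave alone.
Mind the look-alikes: they are no part of the job. Leave any orange look-alike of the part that bears press_grip alone.

How it is judged:
By the outcome, as a careful person would: the job done as asked, in the order asked, and still so for the second after the job is handed in, with the robot touching nothing.
It also fails if it takes over 66 s, if anything falls off the work surface, if the arm or the gripper's body presses on something with over 40 N, if the wrist force passes 120 N, or if a joint passes its speed limit or range.

## Robot

A 7-joint arm with a two-finger parallel gripper is mounted at the origin on the work surface. World frame = base frame: x ahead of the robot, y to its left, z up, the work surface at z = 0. Lengths are in m, angles in rad, forces in N, time in s.
With the tool pointing down it reaches from about 0.4 to 0.85 m from the base axis. Payload 4.5 kg.
Tool frame: the origin (TCP) lies between the finger pads; the fingertips stand 19 mm ahead of it and the grasp point (between the pads) is the TCP (r.tips_ahead is the distance from the TCP to the fingertips, in m); z points along the fingers, y is the line along which they close (so a half turn about z gives the same grasp; the last joint's range is limited). The gripper opens to 88 mm and grips with 3 to 60 N. Pads are 18 mm wide; open, the fingers measure 123 mm over their backs; the gripper's body (75 mm by 187 mm) begins 45 mm behind the grasp point.
Start: joints at [1.2, 0.689, -0.195, 1.565, 0.157, 0.902, -0.215], TCP at [0.246, -0.574, 0.258] pointing down, gripper open.
Joint ranges: [-3.01, 3.01], [-0.46, 2.08], [-1.47, 1.51], [0.13, 2.56], [-1, 4.14], [0.04, 2.09], [-2.66, 2.66]. Speed limits (rad/s): [2.57, 2.57, 3.14, 3.14, 3.14, 3.14, 3.14].

## Interface

Orientations are given as a unit quaternion [x, y, z, w].
In Python, from plant import r, cams, models gives the robot as it stands. The module is installed in compiled form; this text tells all that it offers.
- The arm moves only by the tool jog_arm, never from a script. Its arguments are lists of equal length, an entry for each row: "turn": the turn, a rotation vector about the tool's x, y, z in rad, a list of three; "translation": the shift along the tool's x, y, z in m, a list of three; "grip": the closure, from 0 (fully open) to 1 (shut). In form: {"turn": [[ax, ay, az], ...], "translation": [[tx, ty, tz], ...], "grip": [grip, ...]}. A call has 1 to 20 rows; each row is the pose to reach, as a shift and turn from the pose commanded when the call began, along the tool's axes at that moment; what a row does not reach only later rows make up. A row lasts 1/8 s, in which the tool goes at most 62.5 mm and 10.7 degrees, less where a joint would pass 70% of its speed; a pose out of reach is approached as far as the arm can. A call with a gripper value outside its range is refused whole. The fingers move at their own pace and stop on an object; "force" is the grip in N (left out, the last holds). Time passes only in rows, so rows that repeat a pose let the fingers close. It gives the time, the measured TCP pose, the force, the opening and the grip force at its end, in the units of the state.
- r.get_state(): the state, without advancing time (a new reading comes with each control period).
- cams.snapshot(name): name is "side" or "top" or "wrist"; returns the picture (480x640x3 uint8, red, green, blue); there is no depth.
- cams.camera_params(name): a dict with "fx", "fy", "cx", "cy" (pixels), "k1" (the pictures are not rectified: a ray, as slopes to the right and down, at radius r is drawn at 1 + k1 r^2 times it, then the intrinsics apply), "eye" and "orientation" of the camera in the world. Camera axes: x right, y up, looking along -z (the intrinsics and any distortion apply to the point x, -y, -z); pixel columns grow to the right and rows downward; lengths in m; the calibration is good to about 2 mm. A picture is of the moment at which its call begins: read the wrist's pose just before it. camera_params takes no time and is no camera call; for the wrist camera it gives the pose at the moment of the call.
- r.finish_job(): hands the job in; it is judged then, once.
Trained networks look in the newest picture that a camera, given by its name, has taken for a name from the list of things; names that differ only in an ending like _2 or _b are one class to them, and where a whole thing is asked for, a point or a joint stands for the part that bears it (a point fixed in the world has none). Each returns a list of dicts, best first, with "p" (0 to 1); they miss things now and then, are a little off and sometimes report something else, mostly with a low value. They report only what shows in the picture. A call takes as long as a camera call. They do not tell look-alikes from the thing itself.
- models.find_in(camera, name): "position" ([x, y, z] in m, in world coordinates, good to about 4 mm: the middle of the surface that is visible of it).
- models.masks_of(camera, name): "pixels" (480x640 bool, what is visible of it).
- models.place_of(camera, name): "position" ([x, y, z] in m, in world coordinates, good to about 4 mm: a listed point, or the origin of a listed thing).
The state is a dict: "clock": time; "q": joint angles; "qd": joint speeds; "joint_torque": joint torques, N m; "tool_pos": TCP position; "eef_rot": TCP orientation; "contact_force": force on the tool from outside, world axes, zero at the start; "moment": the same for the moment, N m; "opening": opening from 0.0 (shut) to 1.0 (fully open); "finger_force": force on a finger pad.
Only numpy, scipy, OpenCV 4.12 (cv2) and the standard library are available. Lean on these libraries where they do the work, as an engineer would, in place of code of your own. Each camera call takes 0.05 s, during which the arm holds its last target. There are 200 camera calls.

## Working session

There is one attempt and no reset: what is moved stays moved. The work goes in short steps, Python scripts to look and compute and a tool call to move; the robot and the scene stay as the last step left them, time stands still between calls to the robot, and variables do not carry over. Pictures are saved under pics/ and viewed, at most 10 in all, crops included, and the job is handed in when it is done.

Besides the shell and the picture viewer there is one more tool, called after ">>>" by a JSON object that holds its "api" and its "payload". jog_arm: Moves the arm, as the interface text tells. Its arguments: {"type":"object","properties":{"turn":{"type":"array"},"translation":{"type":"array"},"grip":{"type":"array"},"force":{"type":"number"}},"required":["turn","translation","grip"]}

```bash
mkdir -p pics; cat > h.py <<'E'
import numpy as np, cv2
from scipy.spatial.transform import Rotation as R
from plant import r, cams, models
def snap(n,f):
    p=cams.snapshot(n); cv2.imwrite('pics/'+f,p[:,:,::-1]); return p
def st():
    s=r.get_state(); print('t',round(s['clock'],2),'pos',np.round(s['tool_pos'],4),'q',np.round(s['eef_rot'],4),'F',np.round(s['contact_force'],1),'op',round(s['opening'],3),'j',np.round(s['q'],2)); return s
def rows(s):
    print('R tool->world\n',np.round(R.from_quat(s['eef_rot']).as_matrix(),3))
def proj(n,P):
    c=cams.camera_params(n); q=R.from_quat(c['orientation']).as_matrix()
    v=(np.atleast_2d(P)-c['eye'])@q; a=v[:,0]/-v[:,2]; b=-v[:,1]/-v[:,2]; k=1+c['k1']*(a*a+b*b)
    return np.c_[c['fx']*a*k+c['cx'],c['fy']*b*k+c['cy']]
def ray(n,uv):
    c=cams.camera_params(n); q=R.from_quat(c['orientation']).as_matrix()
    uv=np.atleast_2d(uv).astype(float); d=np.c_[(uv[:,0]-c['cx'])/c['fx'],(uv[:,1]-c['cy'])/c['fy']]; x=d.copy()
    for _ in range(20): x=d/(1+c['k1']*(x**2).sum(1,keepdims=True))
    v=np.c_[x[:,0],-x[:,1],-np.ones(len(x))]@q.T
    return np.array(c['eye']),v
def onz(n,uv,z):
    e,v=ray(n,uv); return e+v*((z-e[2])/v[:,2:3])
E
python3 - <<'E'
from h import *
s=st(); rows(s)
a=snap('top','top0.png'); b=snap('side','side0.png')
cv2.imwrite('pics/both0.png',cv2.resize(np.vstack([a,b])[:,:,::-1],(450,600)) )
for c in('top','side'):
    print(c,np.round(cams.camera_params(c)['eye'],3))
    for n in('splash','board_mid','board_foot','board_head','press_grip','bowl','oil','knife'):
        print(c,n,[(np.round(d['position'],3).tolist(),round(d['p'],2)) for d in models.place_of(c,n)])
E
```

```text
t 0.0 pos [ 0.2459 -0.574   0.2569] q [ 9.796e-01  2.011e-01 -2.000e-04 -9.000e-04] F [-0.1  0.8  0.2] op 0.996 j [ 1.2   0.69 -0.19  1.57  0.16  0.9  -0.22]
R tool->world
 [[ 0.919  0.394 -0.001]
 [ 0.394 -0.919  0.002]
 [-0.    -0.002 -1.   ]]
top [ 0.371 -0.064  0.982]
top splash []
top board_mid [([0.489, 0.2, 0.085], 0.63)]
top board_foot [([0.477, 0.127, 0.014], 0.8)]
top board_head [([0.505, 0.267, 0.15], 0.96)]
top press_grip [([0.506, -0.426, 0.062], 0.9), ([0.317, -0.335, 0.061], 0.67), ([0.47, -0.155, 0.058], 0.56)]
top bowl [([0.658, -0.156, -0.001], 0.59)]
top oil [([0.652, 0.152, 0.001], 0.88), ([0.661, -0.153, 0.001], 0.4)]
top knife [([0.55, -0.314, 0.003], 0.55)]
side [-0.125  0.798  0.882]
side splash [([0.489, 0.275, 0.001], 0.85)]
side board_mid [([0.491, 0.273, 0.001], 0.38)]
side board_foot [([0.48, 0.126, 0.02], 0.64)]
side board_head []
side press_grip [([0.472, -0.16, 0.058], 0.91), ([0.312, -0.336, 0.056], 0.91), ([0.504, -0.43, 0.06], 0.7)]
side bowl [([0.658, -0.152, 0.004], 0.67)]
side oil []
side knife [([0.555, -0.308, -0.001], 0.85)]
```

View pics/top0.png

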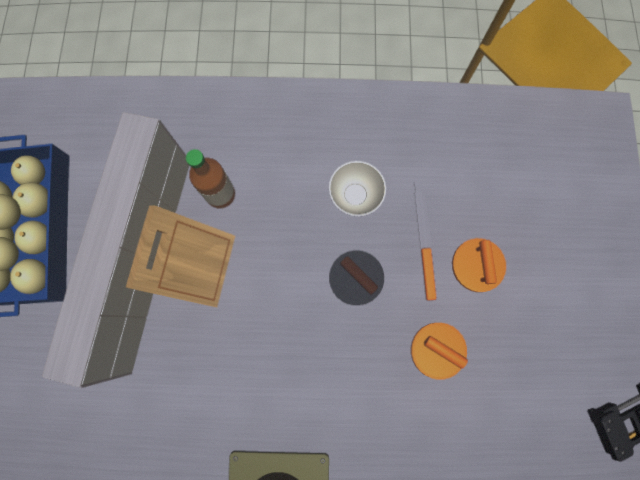

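View pics/side0.png

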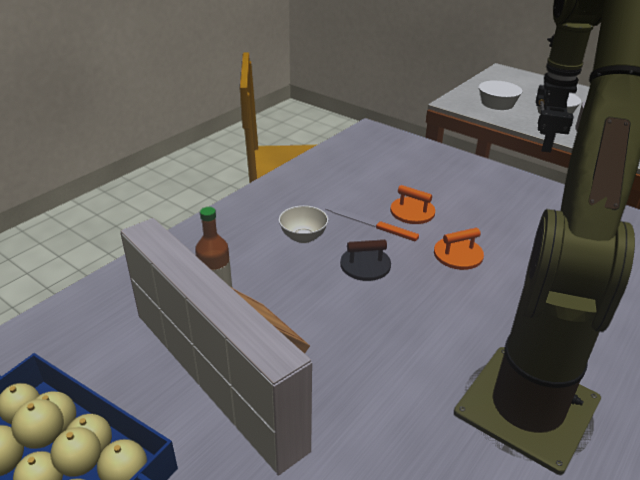

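The top view shows the wall's foot running from about (188,160) to (131,373), with the board's foot edge from (235,238) to (217,305). The black press is at (358,277), with its handle running from (342,257) to (376,291). The orange look-alikes are at (480,265) and (440,350), and the knife is at (424,240). Next I'll work out the geometry.

```bash
cat >> h.py <<'E'
def plan(pos,x_yaw_dir,tilt,s=None,base=None):
    """tool pose at pos, tool-x heading yaw, z down then tilted about tool y; prints turn & translation from current pose"""
    s=s or r.get_state(); R0=R.from_quat(s['eef_rot'])
    x=np.array([np.cos(x_yaw_dir),np.sin(x_yaw_dir),0]); z=np.array([0,0,-1.]); y=np.cross(z,x)
    Rt=R.from_matrix(np.c_[x,y,z])*R.from_rotvec([0,tilt,0])
    print('turn',np.round((R0.inv()*Rt).as_rotvec(),3),'trans',np.round(R0.inv().apply(np.array(pos)-s['tool_pos']),4))
    return Rt
E
python3 - <<'E'
from h import *
b=onz('top',[[188,160],[131,373]],0)
c=onz('top',[[157,120],[82,384]],.226)
print('wall base',b.round(4),'cap',c.round(4))
for p in(b,c): d=p[0]-p[1]; print(np.arctan2(d[1],d[0]),np.linalg.norm(d),p.mean(0).round(4))
f=onz('top',[[235,238],[217,305]],.0155); print('foot',f.round(4),f.mean(0).round(4)); d=f[0]-f[1]; print(np.arctan2(d[1],d[0]),np.linalg.norm(d))
h=onz('top',[[150,207],[128,288]],.168); print('head',h.round(4),h.mean(0)); d=h[0]-h[1]; print(np.arctan2(d[1],d[0]),np.linalg.norm(d))
g=onz('top',[[342,257],[376,291]],.065); d=g[0]-g[1]; print('handle',g.mean(0),np.arctan2(d[1],d[0]),np.linalg.norm(d))
m=models
cams.snapshot('top')
for n in('board_mid','splash','press_grip'):
  for i,k in enumerate(m.masks_of('top',n)[:3]):
    ys,xs=np.nonzero(k['pixels']); print(n,round(k['p'],2),len(xs),xs.mean().round(1),ys.mean().round(1),np.round(cv2.minAreaRect(np.c_[xs,ys].astype(np.float32))[0:3][1],1), cv2.minAreaRect(np.c_[xs,ys].astype(np.float32))[2])
    if n!='press_grip' and i==0:
      cn=max(cv2.findContours(k['pixels'].astype(np.uint8),0,1)[0],key=cv2.contourArea); print(cv2.approxPolyDP(cn,5,True)[:,0].tolist())
E
```

```text
wall base [[0.7319 0.2315 0.    ]
 [0.2532 0.323  0.    ]] cap [[0.7247 0.2267 0.226 ]
 [0.2588 0.3163 0.226 ]]
-0.18882618890101713 0.4873850574197265 [0.4925 0.2773 0.    ]
-0.1898529539483021 0.4743991582373768 [0.4918 0.2715 0.226 ]
foot [[0.5488 0.11   0.0155]
 [0.4028 0.1412 0.0155]] [0.4758 0.1256 0.0155]
-0.2109482941022179 0.1493713964825233
head [[0.5764 0.2461 0.168 ]
 [0.4239 0.2742 0.168 ]] [0.50017743 0.26016016 0.168     ]
-0.1824364828463563 0.15506093943892627
handle [ 0.47058764 -0.15600715  0.065     ] 0.7970995621480956 0.09792949809058542
board_mid 0.63 7423 180.7 258.2 [95.  87.9] 15.068489074707031
[[150, 205], [126, 286], [216, 306], [234, 237]]
splash 0.65 19872 115.3 256.8 [ 86.7 280.5] 15.751173973083496
[[159, 119], [121, 116], [44, 378], [84, 387], [132, 371], [152, 295], [126, 286], [148, 207], [175, 211], [188, 169], [186, 154]]
press_grip 0.81 2221 479.0 265.0 [52. 52.] 90.0
press_grip 0.6 2350 356.0 277.6 [53. 54.] 90.0
press_grip 0.59 2650 438.8 350.9 [57. 57.] 90.0
```

```bash
python3 - <<'E'
from h import *
plan([.469,.086,.15],1.382,.262)
E
```

```text
turn [ 0.128  0.241 -0.971] trans [ 0.4649 -0.5194  0.1077]
```

>>> {"api": "jog_arm", "payload": {"turn": [[0.03, 0.06, -0.24], [0.06, 0.12, -0.49], [0.1, 0.18, -0.73], [0.128, 0.241, -0.971], [0.128, 0.241, -0.971], [0.128, 0.241, -0.971], [0.128, 0.241, -0.971], [0.128, 0.241, -0.971], [0.128, 0.241, -0.971], [0.128, 0.241, -0.971], [0.128, 0.241, -0.971], [0.128, 0.241, -0.971], [0.128, 0.241, -0.971], [0.128, 0.241, -0.971], [0.128, 0.241, -0.971], [0.128, 0.241, -0.971]], "translation": [[0.2, -0.22, 0], [0.2, -0.22, 0], [0.2, -0.22, 0], [0.25, -0.28, 0.03], [0.465, -0.519, 0.05], [0.465, -0.519, 0.06], [0.465, -0.519, 0.108], [0.465, -0.519, 0.108], [0.465, -0.519, 0.108], [0.465, -0.519, 0.108], [0.465, -0.519, 0.108], [0.465, -0.519, 0.108], [0.465, -0.519, 0.108], [0.465, -0.519, 0.108], [0.465, -0.519, 0.108], [0.465, -0.519, 0.108]], "grip": [0, 0, 0, 0, 0, 0, 0, 0, 0, 0, 0, 0, 0, 0, 0, 0]}}

```text
clock: 3.1
tool_pos: [0.4692, 0.0843, 0.1499]
eef_rot: [0.765, 0.631, 0.101, -0.083]
contact_force: [0.1, -0.3, 0.5]
opening: 0.999
finger_force: 0.0
```

```bash
python3 - <<'E'
from h import *
s=st(); rows(s)
plan([.469,.086,.0235],1.382,.262)
snap('wrist','w1.png'); 
for n in('board_foot','board_head','board_mid'):
  print(n,[(np.round(d['position'],3).tolist(),round(d['p'],2)) for d in models.place_of('wrist',n)])
E
```

```text
t 3.1 pos [0.4692 0.0843 0.1499] q [ 0.7649  0.6308  0.1008 -0.0829] F [ 0.1 -0.3  0.5] op 0.999 j [ 0.14  0.72 -0.41  2.17  0.09  0.21 -0.44]
R tool->world
 [[ 0.184  0.982  0.05 ]
 [ 0.948 -0.19   0.254]
 [ 0.259  0.    -0.966]]
turn [ 0.001  0.    -0.003] trans [-0.0312 -0.0006  0.1225]
board_foot [([0.476, 0.125, 0.013], 0.57)]
board_head []
board_mid [([0.489, 0.2, 0.085], 0.86)]
```

View pics/w1.png

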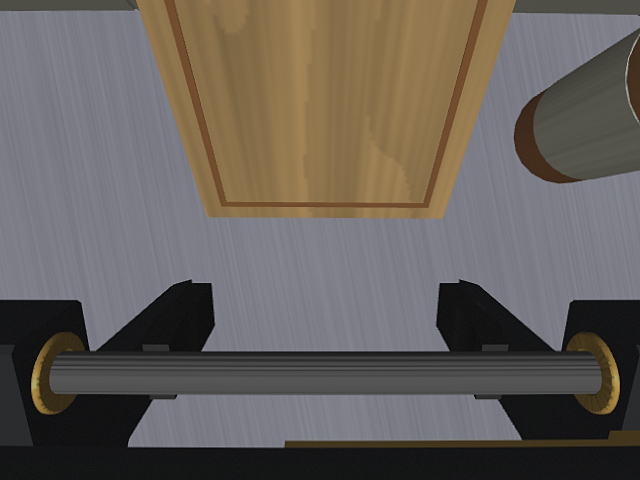

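The wrist view shows the board foot edge from (210,217) to (443,217), parallel to the finger line and centred between the fingertips at (213,285) and (438,285). The wall base line is at row ≈12. Now I'll go down and start pushing.

```bash
python3 - <<'E'
from h import *
b=onz('wrist',[[60,10],[120,11],[530,13],[590,14]],0); f=onz('wrist',[[210,217],[443,217]],.0155)
n=np.array([-.188,-.982,0]); print(b.round(4),f.round(4),'wall off',(b@n).round(4),'foot',(f@n).round(4), np.arctan2(*(b[3]-b[0])[[1,0]]), 'W plane',np.array([.491,.275,0])@n)
E
```

```text
[[0.3188 0.3093 0.    ]
 [0.3613 0.2999 0.    ]
 [0.6492 0.243  0.    ]
 [0.6918 0.2345 0.    ]] [[0.4011 0.1415 0.0155]
 [0.5559 0.1118 0.0155]] wall off [-0.3636 -0.3624 -0.3607 -0.3604] foot [-0.2144 -0.2143] -0.1977423295036509 W plane -0.362358
```

>>> {"api": "jog_arm", "payload": {"turn": [[0, 0, 0], [0, 0, 0], [0, 0, 0], [0, 0, 0], [0, 0, 0], [0, 0, 0], [0, 0, 0], [0, 0, 0], [0, 0, 0], [0, 0, 0], [0, 0, 0], [0, 0, 0], [0, 0, 0], [0, 0, 0], [0, 0, 0], [0, 0, 0]], "translation": [[-0.016, 0, 0.06], [-0.027, 0, 0.105], [-0.031, 0, 0.122], [-0.031, 0, 0.122], [-0.021, 0, 0.1247], [-0.011, 0, 0.1274], [-0.006, 0, 0.1287], [-0.001, 0, 0.13], [0.004, 0, 0.1314], [0.009, 0, 0.1327], [0.014, 0, 0.1341], [0.019, 0, 0.1354], [0.024, 0, 0.1367], [0.029, 0, 0.1381], [0.034, 0, 0.1394], [0.034, 0, 0.1394]], "grip": [0, 0, 0, 0, 0, 0, 0, 0, 0, 0, 0, 0, 0, 0, 0, 0]}}

```text
clock: 5.3
tool_pos: [0.4823, 0.1549, 0.0243]
eef_rot: [0.764, 0.632, 0.102, -0.084]
contact_force: [0.0, -1.5, -1.8]
opening: 0.998
finger_force: 0.9
```

```bash
python3 - <<'E'
from h import *
s=st(); n=np.array([-.188,-.982,0]); print('D tcp',(s['tool_pos']-[.491,.275,0])@n)
E
```

```text
t 5.3 pos [0.4823 0.1549 0.0243] q [ 0.7635  0.6322  0.1016 -0.0838] F [ 0.  -1.5 -1.8] op 0.998 j [ 0.12  1.05 -0.64  2.13  1.73  0.3  -2.11]
D tcp 0.11959527169905268
```

>>> {"api": "jog_arm", "payload": {"turn": [[0, 0, 0], [0, 0, 0], [0, 0, 0], [0, 0, 0], [0, 0, 0], [0, 0, 0], [0, 0, 0], [0, 0, 0]], "translation": [[0.005, 0, 0.0013], [0.01, 0, 0.0027], [0.015, 0, 0.004], [0.02, 0, 0.0054], [0.024, 0, 0.0064], [0.027, 0, 0.0073], [0.028, 0, 0.0077], [0.028, 0, 0.0077]], "grip": [0, 0, 0, 0, 0, 0, 0, 0]}}

```text
clock: 6.3
tool_pos: [0.4877, 0.1822, 0.0238]
eef_rot: [0.764, 0.632, 0.101, -0.083]
contact_force: [-0.5, -2.9, -0.4]
opening: 0.997
finger_force: 1.1
```

```bash
python3 - <<'E'
from h import *
s=st(); n=np.array([-.188,-.982,0]); print('D tcp',(s['tool_pos']-[.491,.275,0])@n)
snap('wrist','w2.png')
for n in('board_foot','board_head','board_mid'):
  print(n,[(np.round(d['position'],3).tolist(),round(d['p'],2)) for d in models.place_of('wrist',n)])
E
```

```text
t 6.3 pos [0.4877 0.1822 0.0238] q [ 0.764   0.6318  0.101  -0.0834] F [-0.5 -2.9 -0.4] op 0.997 j [ 0.07  1.05 -0.63  2.1   1.68  0.3  -2.11]
D tcp 0.09173683378170723
board_foot [([0.491, 0.198, 0.007], 0.62)]
board_head []
board_mid [([0.496, 0.235, 0.102], 0.86)]
```

View pics/w2.png

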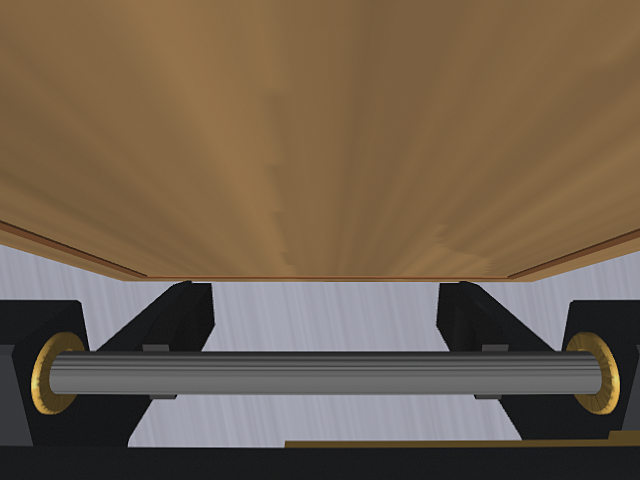

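The wrist view shows the foot edge from (123,280) to (533,281), square against both fingertips.

```bash
python3 - <<'E'
from h import *
n=np.array([-.188,-.982,0]);W=np.array([.491,.275,0])
f=onz('wrist',[[123,280],[533,281]],.0065); print(f.round(4),((f-W)@n).round(4),np.linalg.norm(f[0]-f[1]),np.arctan2(*(f[1]-f[0])[[1,0]]))
snap('top','top2.png')
for m in('board_foot','board_head'):
  d=models.place_of('top',m)
  for k in d[:2]: print(m,k['position'],k['p'],(k['position']-W)@n)
k=models.masks_of('top','board_mid')[0]
cn=max(cv2.findContours(k['pixels'].astype(np.uint8),0,1)[0],key=cv2.contourArea); print(cv2.approxPolyDP(cn,3,True)[:,0].tolist())
for L in (13,15,17):
  a=np.radians(L); D0=.2*np.sin(a); o=W+.014*np.array([.982,-.188,0]); t=np.array([.982,-.188,0])
  P=[o+sx*.08*t+n*(.024*np.cos(a))+np.array([0,0,.2*np.cos(a)+.024*np.sin(a)]) for sx in(1,-1)]
  print(L,proj('top',P).round(1).tolist())
E
```

```text
[[0.4132 0.2107 0.0065]
 [0.5702 0.1803 0.0065]] [0.0777 0.0781] 0.15995695773790827 -0.19160450105632004
board_head [0.5067, 0.2672, 0.187] 0.62 0.0047080000000000195
[[142, 202], [118, 283], [171, 296], [177, 283], [176, 263], [166, 232], [181, 218], [155, 203]]
13 [[150.2, 201.3], [126.0, 288.0]]
15 [[150.3, 201.4], [126.1, 288.0]]
17 [[150.4, 201.5], [126.2, 288.0]]
```

```bash
python3 - <<'E'
import cv2
i=cv2.imread('pics/top2.png'); cv2.imwrite('pics/c2.png',cv2.resize(i[160:330,90:290],None,fx=3.5,fy=3.5,interpolation=cv2.INTER_CUBIC))
E
```

```text
(no output)
```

View pics/c2.png

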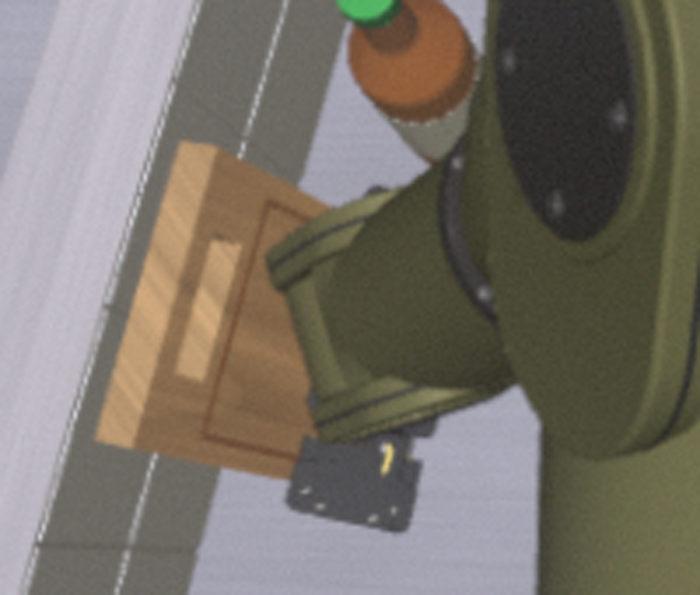

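The head lies square against the tiles, with the head edge running from (151,203) to (129,288) in the top view. The measured foot distance puts the lean at about 15.5°. I'll nudge in another 1.5 mm, back off and rise.

>>> {"api": "jog_arm", "payload": {"turn": [[0, 0, 0], [0, 0, 0], [0, 0, 0], [0, 0, 0], [0, 0, 0], [0, 0, 0], [0, 0, 0], [0, 0, 0], [0, 0, 0], [0, 0, 0]], "translation": [[0.001, 0, 0.0002], [0.0017, 0, 0.0004], [0.0017, 0, 0.0004], [-0.003, 0, -0.001], [-0.013, 0, -0.0035], [-0.04, 0, -0.011], [-0.077, 0, -0.021], [-0.065, 0, -0.065], [-0.05, 0, -0.12], [-0.05, 0, -0.12]], "grip": [0, 0, 0, 0, 0, 0, 0, 0, 0, 0]}}

```text
clock: 7.95
tool_pos: [0.4727, 0.1038, 0.1279]
eef_rot: [0.764, 0.632, 0.101, -0.083]
contact_force: [0.9, 0.2, -0.1]
opening: 1.002
finger_force: 0.0
```

```bash
python3 - <<'E'
from h import *
s=st(); plan([.471,-.157,.16],.797,0)
n=np.array([-.188,-.982,0]);W=np.array([.491,.275,0])
cams.snapshot('wrist')
for m in('board_foot','board_head'):
  for k in models.place_of('wrist',m)[:2]: print(m,k['position'],k['p'],(k['position']-W)@n)
k=models.masks_of('wrist','board_mid')[0]
cn=max(cv2.findContours(k['pixels'].astype(np.uint8),0,1)[0],key=cv2.contourArea); p=cv2.approxPolyDP(cn,4,True)[:,0]; print(p.tolist())
f=onz('wrist',p,.0062); print(f.round(3).tolist(),((f-W)@n).round(4))
E
```

```text
t 7.95 pos [0.4727 0.1038 0.1279] q [ 0.7639  0.632   0.1007 -0.083 ] F [ 0.9  0.2 -0.1] op 1.002 j [ 0.3   0.84 -0.76  2.16  1.05  0.35 -1.42]
turn [-0.076 -0.254  0.582] trans [-0.2395  0.0472 -0.0974]
board_foot [0.4907, 0.1953, 0.0063] 0.58 0.07832180000000001
[[122, 0], [202, 133], [448, 134], [533, 1]]
[[0.379, 0.307, 0.006], [0.414, 0.213, 0.006], [0.569, 0.182, 0.006], [0.639, 0.256, 0.006]] [-0.0102  0.0757  0.0765 -0.0095]
```

>>> {"api": "jog_arm", "payload": {"turn": [[-0.02, -0.06, 0.14], [-0.04, -0.12, 0.29], [-0.06, -0.19, 0.43], [-0.076, -0.254, 0.582], [-0.076, -0.254, 0.582], [-0.076, -0.254, 0.582], [-0.076, -0.254, 0.582], [-0.076, -0.254, 0.582]], "translation": [[-0.05, 0.01, -0.03], [-0.1, 0.02, -0.06], [-0.15, 0.03, -0.08], [-0.2, 0.04, -0.09], [-0.2395, 0.0472, -0.0974], [-0.2395, 0.0472, -0.0974], [-0.2395, 0.0472, -0.0974], [-0.2395, 0.0472, -0.0974]], "grip": [0, 0, 0, 0, 0, 0, 0, 0]}}

```text
clock: 9.15
tool_pos: [0.4709, -0.1555, 0.1584]
eef_rot: [0.921, 0.389, 0.0, -0.001]
contact_force: [0.5, 0.5, -0.5]
opening: 0.999
finger_force: 0.0
```

```bash
python3 - <<'E'
from h import *
s=st(); rows(s); snap('wrist','w3.png')
for k in models.place_of('wrist','press_grip')[:3]: print(np.round(k['position'],4),k['p'])
E
```

```text
t 9.15 pos [ 0.4709 -0.1555  0.1584] q [ 9.213e-01  3.889e-01  1.000e-04 -8.000e-04] F [ 0.5  0.5 -0.5] op 0.999 j [ 0.64  0.76 -0.68  2.03  0.81  0.64 -1.36]
R tool->world
 [[ 0.698  0.717 -0.   ]
 [ 0.717 -0.698  0.002]
 [ 0.001 -0.001 -1.   ]]
```

View pics/w3.png

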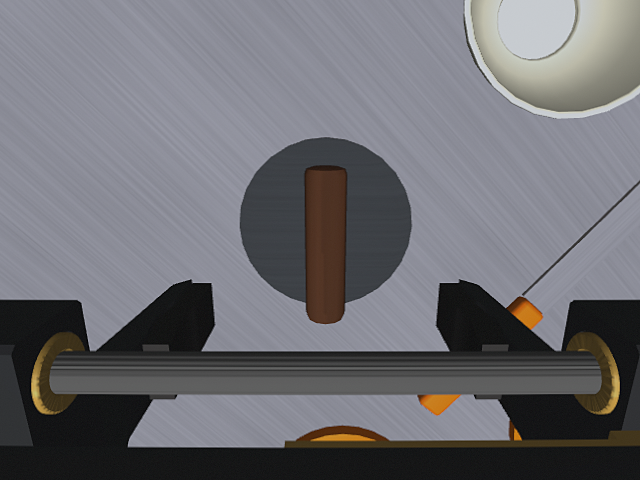

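The handle is aligned with the fingers at column 326, from row 170 to row 318. The plate centre is at (326,220).

```bash
python3 - <<'E'
from h import *
h=onz('wrist',[[326,171],[325,320]],.062); p=onz('wrist',[[326,220]],.013)
print(h.round(4),h.mean(0).round(4),np.arctan2(*(h[0]-h[1])[[1,0]]),p.round(4))
s=r.get_state(); c=(p[0]); plan([c[0],c[1],.058],.797,0)
E
```

```text
[[ 0.5014 -0.1259  0.062 ]
 [ 0.4382 -0.1899  0.062 ]] [ 0.4698 -0.1579  0.062 ] 0.792293912350805 [[ 0.4739 -0.1541  0.013 ]]
turn [-0.001 -0.001  0.002] trans [0.0031 0.0011 0.1006]
```

>>> {"api": "jog_arm", "payload": {"turn": [[0, 0, 0], [0, 0, 0], [0, 0, 0], [0, 0, 0], [0, 0, 0], [0, 0, 0], [0, 0, 0], [0, 0, 0], [0, 0, 0], [0, 0, 0], [0, 0, 0], [0, 0, 0], [0, 0, 0]], "translation": [[0.001, 0, 0.05], [0.001, 0, 0.09], [0.001, 0, 0.1], [0.001, 0, 0.1], [0.001, 0, 0.1], [0.001, 0, 0.1], [0.001, 0, 0.1], [0.001, 0, 0.1], [0.001, 0, 0.1], [0.001, 0, 0.09], [0.001, 0, 0.07], [0.001, 0, 0.05], [0.001, 0, 0.05]], "grip": [0, 0, 0, 0, 1, 1, 1, 1, 1, 1, 1, 1, 1], "force": 40}}

```text
clock: 10.88
tool_pos: [0.4724, -0.1563, 0.1101]
eef_rot: [0.922, 0.388, 0.001, 0.0]
contact_force: [0.5, 0.4, -0.3]
opening: 0.012
finger_force: 0.0
```

```bash
python3 - <<'E'
from h import *
s=st()
W=np.array([.491,.275,0]);n=np.array([-.188,-.982,0]);t=np.array([.982,-.188,0])
plan(W+.014*t+.175*n+[0,0,.09],1.382,0)
p=snap('wrist','w4.png')
k=models.masks_of('wrist','press_grip')[0]; ys,xs=np.nonzero(k['pixels']); print(k['p'],xs.min(),xs.max(),ys.min(),ys.max())
E
```

```text
t 10.88 pos [ 0.4724 -0.1563  0.1101] q [9.219e-01 3.875e-01 1.300e-03 3.000e-04] F [ 0.5  0.4 -0.3] op 0.012 j [ 0.58  0.84 -0.58  2.05  0.93  0.53 -1.47]
turn [ 0.002 -0.002 -0.586] trans [ 0.1831 -0.1801  0.0202]
0.68 220 424 142 299
```

View pics/w4.png

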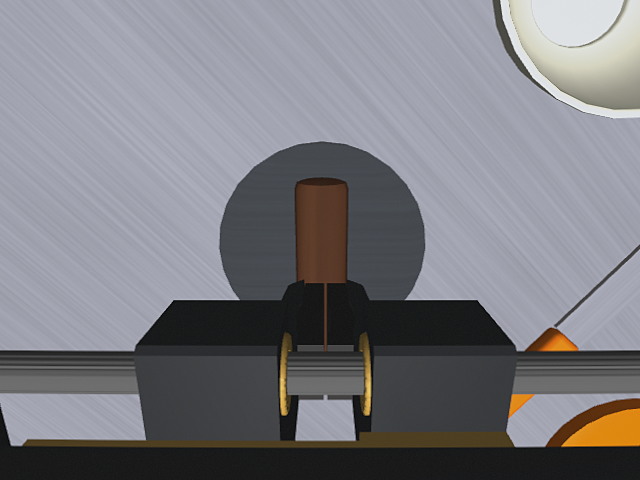

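The fingers shut above the handle: the lift began before the slow fingers had closed. The press is undisturbed, with its plate centred at column 322. I'll reopen and repeat with a longer closing time.

>>> {"api": "jog_arm", "payload": {"turn": [[0, 0, 0], [0, 0, 0], [0, 0, 0], [0, 0, 0], [0, 0, 0], [0, 0, 0], [0, 0, 0], [0, 0, 0], [0, 0, 0]], "translation": [[0, 0, 0], [0, 0, 0], [0, 0, 0], [0, 0, 0], [0, 0, 0], [0, 0, 0], [0, 0, 0], [0, 0, 0], [0, 0, 0]], "grip": [0, 0, 0, 0, 0, 0, 0, 0, 0]}}

```text
clock: 12.1
tool_pos: [0.4715, -0.1561, 0.1087]
eef_rot: [0.922, 0.388, 0.0, -0.0]
contact_force: [-0.4, -0.2, 0.1]
opening: 0.989
finger_force: 0.0
```

>>> {"api": "jog_arm", "payload": {"turn": [[0, 0, 0], [0, 0, 0], [0, 0, 0], [0, 0, 0], [0, 0, 0], [0, 0, 0], [0, 0, 0], [0, 0, 0], [0, 0, 0], [0, 0, 0], [0, 0, 0], [0, 0, 0], [0, 0, 0], [0, 0, 0]], "translation": [[0, 0, 0.03], [0, 0, 0.052], [0, 0, 0.052], [0, 0, 0.052], [0, 0, 0.052], [0, 0, 0.052], [0, 0, 0.052], [0, 0, 0.052], [0, 0, 0.052], [0, 0, 0.052], [0, 0, 0.052], [0, 0, 0.052], [0, 0, 0.052], [0, 0, 0.052]], "grip": [0, 0, 0, 0, 1, 1, 1, 1, 1, 1, 1, 1, 1, 1], "force": 40}}

```text
clock: 13.85
tool_pos: [0.4712, -0.1558, 0.0567]
eef_rot: [0.922, 0.388, -0.0, -0.001]
contact_force: [-0.5, 0.8, 0.4]
opening: 0.254
finger_force: 39.3
```

>>> {"api": "jog_arm", "payload": {"turn": [[0, 0, 0], [0, 0, 0], [0, 0, 0], [0, 0, -0.1], [0, 0, -0.2], [0, 0, -0.3], [0, 0, -0.4], [0, 0, -0.5], [0, 0, -0.586], [0, 0, -0.586], [0, 0, -0.586], [0, 0, -0.586]], "translation": [[0, 0, -0.01], [0, 0, -0.03], [0.02, -0.02, -0.04], [0.05, -0.05, -0.04], [0.08, -0.08, -0.04], [0.11, -0.11, -0.04], [0.14, -0.14, -0.04], [0.165, -0.165, -0.04], [0.178, -0.175, -0.04], [0.184, -0.18, -0.04], [0.184, -0.18, -0.04], [0.184, -0.18, -0.04]], "grip": [1, 1, 1, 1, 1, 1, 1, 1, 1, 1, 1, 1]}}

```text
clock: 15.35
tool_pos: [0.4713, 0.0995, 0.0967]
eef_rot: [0.771, 0.636, -0.001, 0.0]
contact_force: [-1.1, 0.7, -8.2]
opening: 0.251
finger_force: 40.1
```

```bash
python3 - <<'E'
from h import *
s=st(); rows(s)
W=np.array([.491,.275,0]);n=np.array([-.188,-.982,0]);t=np.array([.982,-.188,0])
d=s['tool_pos']-W; print('D',d@n,'s',d@t)
plan(W+.014*t+.150*n+[0,0,.0585],1.382,0)
snap('wrist','w5.png')
for k in models.masks_of('wrist','board_mid')[:1]:
  cn=max(cv2.findContours(k['pixels'].astype(np.uint8),0,1)[0],key=cv2.contourArea); p=cv2.approxPolyDP(cn,4,True)[:,0]; f=onz('wrist',p,.0062); print(p.tolist(),((f-W)@n).round(4),((f-W)@t).round(4))
E
```

```text
t 15.35 pos [0.4713 0.0995 0.0967] q [ 7.713e-01  6.365e-01 -7.000e-04  2.000e-04] F [-1.1  0.7 -8.2] op 0.251 j [ 0.08  0.87 -0.64  2.1   1.07  0.55 -1.56]
R tool->world
 [[ 0.19   0.982 -0.001]
 [ 0.982 -0.19  -0.001]
 [-0.001 -0.001 -1.   ]]
D 0.17601317154358098 s 0.013676615169757407
turn [-0.001  0.001 -0.002] trans [0.0261 0.0003 0.0381]
[[114, 1], [168, 58], [489, 57], [542, 0]] [0.0507 0.0764 0.0762 0.0506] [-0.0876 -0.064   0.0955  0.1185]
```

View pics/w5.png

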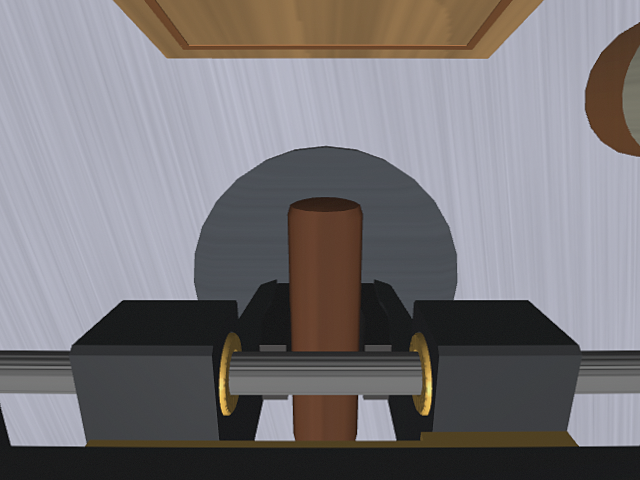

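The press hangs level, with its front edge at (326,147). The board foot edge runs from (168,58) to (489,57).

```bash
python3 - <<'E'
from h import *
W=np.array([.491,.275,0]);n=np.array([-.188,-.982,0]);t=np.array([.982,-.188,0])
f=onz('wrist',[[326,147]],.053); g=onz('wrist',[[195,270],[457,270]],.053)
print('edge D',(f-W)@n,'side s',(g-W)@t,'D',(g-W)@n)
E
```

```text
edge D [0.11720862] side s [-0.04422855  0.07297157] D [0.1709893  0.17112157]
```

>>> {"api": "jog_arm", "payload": {"turn": [[0, 0, 0], [0, 0, 0], [0, 0, 0], [0, 0, 0], [0, 0, 0], [0, 0, 0]], "translation": [[0.01, 0.002, 0.015], [0.02, 0.002, 0.028], [0.025, 0.002, 0.034], [0.027, 0.002, 0.037], [0.027, 0.002, 0.037], [0.027, 0.002, 0.037]], "grip": [1, 1, 1, 1, 1, 1]}}

```text
clock: 16.2
tool_pos: [0.4786, 0.127, 0.0602]
eef_rot: [0.771, 0.637, 0.0, -0.0]
contact_force: [-0.2, -0.3, -7.1]
opening: 0.253
finger_force: 40.1
```

```bash
python3 - <<'E'
from h import *
s=st()
W=np.array([.491,.275,0]);n=np.array([-.188,-.982,0]);t=np.array([.982,-.188,0])
d=s['tool_pos']-W; print('D',d@n,'s',d@t)
E
```

```text
t 16.2 pos [0.4786 0.127  0.0602] q [ 7.707e-01  6.372e-01  2.000e-04 -1.000e-04] F [-0.2 -0.3 -7.1] op 0.253 j [-0.    0.94 -0.58  2.07  1.15  0.51 -1.67]
D 0.14771081518303986 s 0.015663058477129232
```

>>> {"api": "jog_arm", "payload": {"turn": [[0, 0, 0], [0, 0, 0], [0, 0, 0], [0, 0, 0], [0, 0, 0], [0, 0, 0]], "translation": [[0.005, 0, 0], [0.009, 0, 0.001], [0.01, 0, 0.002], [0.01, 0, 0.003], [0.01, 0, 0.0035], [0.01, 0, 0.0035]], "grip": [1, 1, 1, 1, 1, 1]}}

```text
clock: 16.95
tool_pos: [0.4804, 0.1373, 0.0567]
eef_rot: [0.771, 0.637, 0.0, -0.0]
contact_force: [-0.6, -0.2, -2.5]
opening: 0.249
finger_force: 39.6
```

>>> {"api": "jog_arm", "payload": {"turn": [[0, 0, 0], [0, 0, 0], [0, 0, 0]], "translation": [[0.001, 0, 0], [0.0015, 0, 0], [0.0015, 0, 0]], "grip": [1, 1, 1]}}

```text
clock: 17.32
tool_pos: [0.4804, 0.1374, 0.0566]
eef_rot: [0.771, 0.637, -0.001, 0.001]
contact_force: [-1.3, -5.1, 5.8]
opening: 0.252
finger_force: 38.9
```

```bash
python3 - <<'E'
from h import *
s=st()
W=np.array([.491,.275,0]);n=np.array([-.188,-.982,0]);t=np.array([.982,-.188,0])
d=s['tool_pos']-W; print('D',d@n,'s',d@t)
p=snap('wrist','w6.png'); cv2.imwrite('pics/w6c.png',cv2.resize(p[0:180,180:480,::-1],None,fx=2.6,fy=2.6,interpolation=cv2.INTER_CUBIC))
for k in models.masks_of('wrist','board_mid')[:1]:
  cn=max(cv2.findContours(k['pixels'].astype(np.uint8),0,1)[0],key=cv2.contourArea); p=cv2.approxPolyDP(cn,4,True)[:,0]; f=onz('wrist',p,.0062); print(p.tolist(),((f-W)@n).round(4))
E
```

```text
t 17.32 pos [0.4804 0.1374 0.0566] q [ 7.708e-01  6.371e-01 -8.000e-04  6.000e-04] F [-1.3 -5.1  5.8] op 0.252 j [-0.02  0.95 -0.58  2.06  1.15  0.51 -1.68]
D 0.13712620903460193 s 0.015506283315743418
```

View pics/w6c.png

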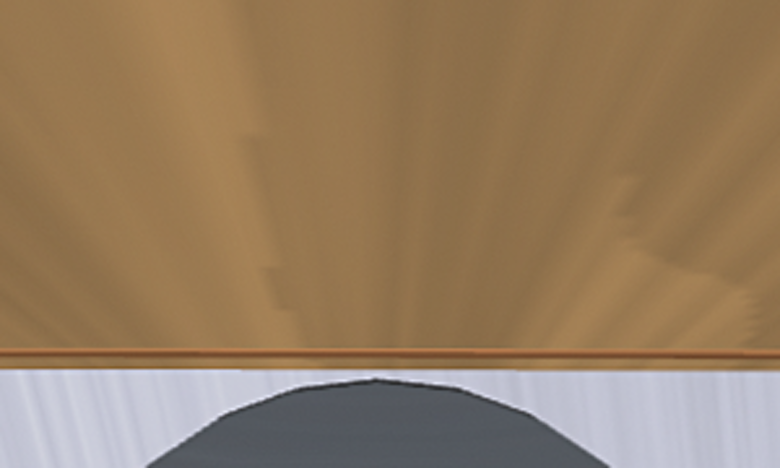

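The view shows a gap of about 4 px (2 mm) between the plate's front edge and the foot line, and counter friction is holding the press. I'll ease the down force and continue in small steps.

>>> {"api": "jog_arm", "payload": {"turn": [[0, 0, 0], [0, 0, 0], [0, 0, 0], [0, 0, 0]], "translation": [[0, 0, -0.0007], [0.001, 0, -0.0007], [0.0015, 0, -0.0007], [0.0015, 0, -0.0007]], "grip": [1, 1, 1, 1]}}

```text
clock: 17.92
tool_pos: [0.4808, 0.1393, 0.0569]
eef_rot: [0.771, 0.637, -0.001, 0.0]
contact_force: [-1.3, -4.9, -3.4]
opening: 0.253
finger_force: 39.7
```

```bash
python3 - <<'E'
from h import *
s=st()
W=np.array([.491,.275,0]);n=np.array([-.188,-.982,0]);t=np.array([.982,-.188,0])
d=s['tool_pos']-W; print('D',d@n,'s',d@t)
def fe(f,c0):
  g=f.astype(int); return g
for i in range(1):
  p=cams.snapshot('wrist').astype(int); a=p[:,:,0]-p[:,:,2]; gray=p.sum(2)
  print('board edge row col250/400', [int(np.nonzero(a[:,c]>25)[0][np.nonzero(a[:,c]>25)[0]<170].max()) for c in(250,400)], gray[130:152,325].tolist())
  b=p; cv2.imwrite('pics/w7.png',p[:,:,::-1].astype(np.uint8))
E
```

```text
t 17.93 pos [0.4808 0.1393 0.0569] q [ 7.707e-01  6.372e-01 -6.000e-04  1.000e-04] F [-1.3 -4.9 -3.4] op 0.253 j [-0.03  0.95 -0.58  2.06  1.15  0.51 -1.68]
D 0.13512377999603092 s 0.01549899135819496
board edge row col250/400 [146, 146] [336, 337, 335, 334, 333, 334, 335, 329, 330, 377, 332, 244, 253, 331, 333, 338, 287, 194, 261, 268, 268, 265]
```

```bash
python3 - <<'E'
from h import *
W=np.array([.491,.275,0]);n=np.array([-.188,-.982,0])
for z in(.0062,.012,.013): print(z,(onz('wrist',[[250,146.5],[400,146.5],[325,146.8]],z)-W)@n)
E
```

```text
0.0062 [0.07688011 0.07687665 0.07702278]
0.012 [0.07652985 0.07652649 0.07666785]
0.013 [0.07646946 0.07646612 0.07660665]
```

Contact is within half a millimetre. One last small nudge, then I'll release and rise.

>>> {"api": "jog_arm", "payload": {"turn": [[0, 0, 0], [0, 0, 0], [0, 0, 0]], "translation": [[0.0007, 0, 0], [0.001, 0, 0], [0.001, 0, 0]], "grip": [1, 1, 1]}}

```text
clock: 18.35
tool_pos: [0.4809, 0.1402, 0.057]
eef_rot: [0.771, 0.637, -0.001, 0.0]
contact_force: [-0.0, -5.5, -3.1]
opening: 0.252
finger_force: 39.7
```

>>> {"api": "jog_arm", "payload": {"turn": [[0, 0, 0], [0, 0, 0], [0, 0, 0], [0, 0, 0], [0, 0, 0], [0, 0, 0], [0, 0, 0], [0, 0, 0], [0, 0, 0], [0, 0, 0], [0, 0, 0], [0, 0, 0]], "translation": [[0, 0, 0.0005], [0, 0, 0.0005], [0, 0, 0.0005], [0, 0, 0.0005], [0, 0, 0.0005], [0, 0, 0.0005], [0, 0, 0.0005], [0, 0, 0.0005], [0, 0, -0.02], [0, 0, -0.06], [-0.03, 0, -0.1], [-0.03, 0, -0.1]], "grip": [1, 0.7, 0.7, 0, 0, 0, 0, 0, 0, 0, 0, 0]}}

```text
clock: 19.85
tool_pos: [0.4763, 0.1097, 0.1589]
eef_rot: [0.772, 0.636, 0.001, 0.001]
contact_force: [0.5, 0.5, 0.5]
opening: 1.0
finger_force: 0.0
```

```bash
python3 - <<'E'
from h import *
s=st()
W=np.array([.491,.275,0]);n=np.array([-.188,-.982,0]);t=np.array([.982,-.188,0])
p=snap('wrist','w8.png')
for m in('board_mid','press_grip'):
 for k in models.masks_of('wrist',m)[:1]:
  cn=max(cv2.findContours(k['pixels'].astype(np.uint8),0,1)[0],key=cv2.contourArea); q=cv2.approxPolyDP(cn,4,True)[:,0]; f=onz('wrist',q,.0062); print(m,q.tolist(),((f-W)@n).round(4))
E
```

```text
t 19.85 pos [0.4763 0.1097 0.1589] q [0.7716 0.6361 0.0011 0.001 ] F [0.5 0.5 0.5] op 1.0 j [ 0.14  0.78 -0.76  2.05  0.89  0.68 -1.41]
board_mid [[119, 1], [197, 89], [443, 90], [521, 0]] [0.0228 0.0744 0.0751 0.0223]
press_grip [[330, 88], [301, 91], [267, 108], [250, 126], [235, 161], [237, 199], [252, 231], [273, 250], [320, 275], [336, 273], [344, 263], [377, 248], [399, 220], [410, 186], [405, 145], [393, 124], [363, 98]] [0.0736 0.0755 0.086  0.0973 0.1202 0.1462 0.1691 0.1832 0.2023 0.2007
 0.193  0.1816 0.161  0.1371 0.1095 0.096  0.0797]
```

View pics/w8.png

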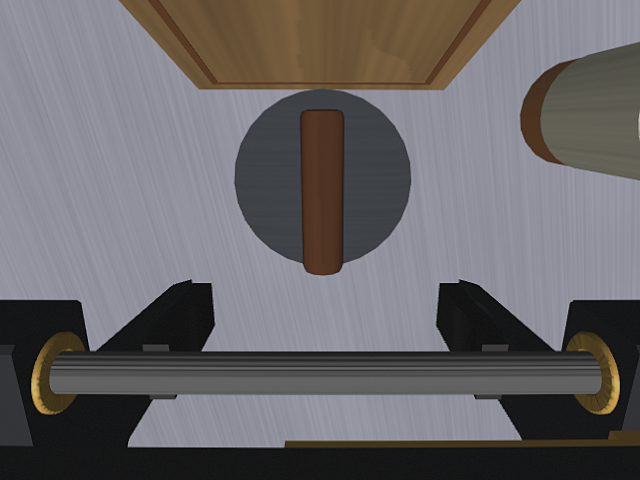

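The press stands flat, touching the middle of the foot at (322,89). The foot edge runs square from (197,89) to (443,90), about 75 mm from the wall, which gives a lean of about 15°. Handing in.

```bash
python3 -c "
from plant import r
print(r.finish_job())"
```

```text
the job is handed in; nothing more can be done
None
```

The job is handed in, though no verdict came back: the board leans at about 15° square to the tiles, the grill press sits flat against the middle of its foot, and I did not touch the bowl, oil bottle or knife.

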